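# Size a pineapple on the height gauge and set the slicer lever to match

## Task

Gently lower the height gauge's foot until it rests on the pineapple that stands under it, and leave it there. The black pointer then stands in a blue, green or red band of the gauge's scale: after that, swing the slicer's size lever so that its pointer points at the mark of the same colour, and let go. Leave all the pineapples standing where they are.

Things in the scene. Friction and masses are not known exactly. Their poses are not given: they have to be found in the camera images.
- gauge: height gauge, fixed: grey horseshoe base (14 mm high, arms at y = +-80 mm), steel column (242 mm high) 105 mm behind the measuring point, scale at the column's right. Origin on the table at the measuring point; x points to the column, z up. The pineapple to measure stands at the origin, within 10 mm. Scale: blue for fruit 82 to 101 mm tall, green 102 to 121, red 122 to 141 mm
- gauge_foot (a joint): slide of the gauge's foot, m: 0 = fully raised (foot face 165 mm above the table), grows as the foot goes down, to 0.10; foot face height = 0.165 - value. Friction holds it where it is left; pushing it down takes about 3 N
- foot_face (a point): centre of the white foot disc's underside (disc 52 mm across), directly over the measuring point
- foot_button (a point): centre of the flat top of the black button (28 mm across, 34 mm tall) on the foot, 56 mm above the foot face; press the foot down here. The arm to the column lies behind it (gauge +x), 28 mm below the button's top
- small_pineapple: peeled, cored pineapple standing upright, loose; origin at the centre of its underside, z up (the core may lean 6 degrees). 85 mm across, 89 mm tall: reads blue on the gauge
- medium_pineapple: peeled, cored pineapple standing upright, loose; origin at the centre of its underside, z up (the core may lean 6 degrees). 99 mm across, 107 mm tall: reads green on the gauge
- large_pineapple: peeled, cored pineapple standing upright, loose; origin at the centre of its underside, z up (the core may lean 6 degrees). 110 mm across, 128 mm tall: reads red on the gauge. One of the three pineapples stands under the gauge, the two others wait elsewhere on the table
- size_lever (a joint): angle of the slicer's size lever about its upright pivot, rad: 0 = parked at the right-hand stop (seen from the robot), grows to 1.8 as the knob swings to the left, clockwise seen from above. Pointer at the blue mark: 0.60, green: 1.05, red: 1.50. Stays where it is left; about 1.2 N at the knob moves it
- lever_pivot (a point): on the lever's pivot axis (vertical), 52 mm above the table; the lever base is fixed, its grey quadrant (top at 44 mm) spreads from here towards the robot
- lever_knob (a point): middle of the upright black lever knob (23 mm thick, 50 mm tall, from 61 to 111 mm above the table), 105 mm from the pivot; at 87 mm above the table; moves with the lever
- lever_pointer (a point): tip of the black pointer beyond the knob, 132 mm from the pivot; moves with the lever
- mark_blue (a point): blue round mark (22 mm across) on the quadrant, 143 mm from the pivot: small fruit
- mark_green (a point): green round mark, same size and radius: medium fruit
- mark_red (a point): red round mark, same size and radius: large fruit

How it is judged:
By the outcome, as a careful person would: the job done as asked, in the order asked, and still so for the second after the job is handed in, with the robot touching nothing.
It also fails if it takes over 45 s, if anything falls off the work surface, if the arm or the gripper's body presses on something with over 40 N, if the wrist force passes 120 N, or if a joint passes its speed limit or range.

## Robot

A 6-joint arm with a two-finger parallel gripper is mounted at the origin on a cart in front of the work surface, level with it; the furniture and walls round the work are solid. World frame = base frame: x ahead of the robot, y to its left, z up, the work surface at z = 0. Lengths are in m, angles in rad, forces in N, time in s.
With the tool pointing down it reaches from about 0.35 to 0.975 m from the base axis. Payload 4.9 kg.
Tool frame: the origin (TCP) lies on the centre line of the jaws, within the pads' length; the fingertips stand 19 mm ahead of it and the grasp point (between the pads) is the TCP; z points along the fingers, y is the line along which they close (so a half turn about z gives the same grasp; the last joint's range is limited). The gripper opens to 85 mm and grips with 20 to 120 N. Pads are 22 mm wide; open, the fingers measure 114 mm over their backs; the gripper's body (76 mm by 85 mm) begins 54 mm behind the grasp point. The pads swing forward as they close: fully open they stand 13 mm farther back than shut.
Start: joints at [-1.358, 0.053, 1.613, -0, 1.476, -0.119], TCP at [0.204, -0.591, 0.25] pointing down, gripper open.
Joint ranges: [-3.01, 3.01], [-1.01, 2.22], [0.06, 2.58], [-1.02, 4.17], [0.09, 2.62], [-3.14, 3.14]. Speed limits (rad/s): [2.57, 2.57, 3.14, 3.14, 3.14, 3.14].

## Interface

Orientations are given as a unit quaternion [w, x, y, z].
In Python, from plant import state, grab_frame, ticket, spotter gives the robot as it stands.
- The arm moves only by the tool apply_moves, never from a script. Its argument "series" is a list of rows, each an object of numbers: "jaw": the closure, from 0 (fully open) to 1 (shut); "dx", "dy", "dz": the shift along the tool's x, y, z in mm; "turn": the turn about the tool's z in rad. A call has 1 to 5 rows; each row is the pose to reach, as a shift and turn from the pose commanded when the call began, along the tool's axes at that moment; what a row does not reach only later rows make up. A row lasts 1/12 s, in which the tool goes at most 41.7 mm and 7.16 degrees, less where a joint would pass 70% of its speed; a pose out of reach is approached as far as the arm can. A call with a gripper value outside its range is refused whole. The fingers move at their own pace and stop on an object; the grip force is fixed at half the most. Time passes only in rows, so rows that repeat a pose let the fingers close. It gives the time, the measured TCP pose, the force, the opening and the grip force at its end, in the units of the state.
- state(): the state, without advancing time (a new reading comes with each control period).
- grab_frame(name): name is "scene" or "top" or "wrist"; returns a dict with "pixels" (384x512x3 uint8, red, green, blue), "mtx" (3x3 intrinsics, pixels), "camera_from_world" (4x4, takes a point from world to camera coordinates). Camera axes: x right, y down, z forward; pixel columns grow to the right and rows downward; lengths in m; the calibration is good to about 2 mm. A picture is of the moment at which its call begins. There is no depth.
- ticket.job_done(): hands the job in; it is judged then, once.
Trained networks look in a picture, given as the dict that the camera call returned (one of the last four; its "shot" number tells which), for a name from the list of things; names that differ only in an ending like _2 or _b are one class to them, and where a whole thing is asked for, a point or a joint stands for the part that bears it (a point fixed in the world has none). Each returns a list of dicts, best first, with "conf" (0 to 1); they miss things now and then, are a little off and sometimes report something else, mostly with a low value. They report only what shows in the picture. A call takes as long as a camera call.
- spotter.outline_of(picture, target): "region" (384x512 bool, what is visible of it) and "extent" ([left, top, right, bottom] in pixels, round what is visible of it).
The state is a dict: "time": time; "joint_pos": joint angles; "joint_vel": joint speeds; "joint_efforts": joint torques, N m; "tool_pos": TCP position; "tool_rot": TCP orientation; "contact_force": force on the tool from outside, world axes, zero at the start; "ft_torque": the same for the moment, N m; "gripper_width": opening from 0.0 (shut) to 1.0 (fully open); "grasp_force": force on a finger pad.
Only numpy, scipy, OpenCV 4.12 (cv2) and the standard library are available. Lean on these libraries where they do the work, as an engineer would, in place of code of your own. Each camera call takes 0.05 s, during which the arm holds its last target. There are 200 camera calls.

## Working session

There is one attempt and no reset: what is moved stays moved. The work goes in short steps, Python scripts to look and compute and a tool call to move; the robot and the scene stay as the last step left them, time stands still between calls to the robot, and variables do not carry over. Pictures are saved under pics/ and viewed, at most 10 in all, crops included, and the job is handed in when it is done.

Besides the shell and the picture viewer there is one more tool, called after ">>>" by a JSON object that holds its "api" and its "payload", one argument or row to a line. apply_moves: Moves the arm, as the interface text tells. Its arguments: {"type":"object","properties":{"series":{"type":"array","items":{"type":"object","properties":{"jaw":{"type":"number"},"dx":{"type":"number"},"dy":{"type":"number"},"dz":{"type":"number"},"turn":{"type":"number"}}}}},"required":["series"]}

```bash
mkdir -p pics; cat > h.py <<'E'
import numpy as np, cv2
from plant import state, grab_frame, ticket, spotter
def save(f,n): cv2.imwrite('pics/'+n,f['pixels'][:,:,::-1])
def ray(f,u,v):
    T=f['camera_from_world'];R=T[:3,:3];t=T[:3,3]
    d=R.T@np.linalg.inv(f['mtx'])@[u,v,1]; return -R.T@t,d
def onz(f,u,v,z):
    c,d=ray(f,u,v); return c+d*(z-c[2])/d[2]
def proj(f,p):
    T=f['camera_from_world'];q=f['mtx']@(T[:3,:3]@np.array(p)+T[:3,3]); return q[:2]/q[2]
def tri(rays):
    A=0;b=0
    for c,d in rays:
        d=d/np.linalg.norm(d);P=np.eye(3)-np.outer(d,d);A=A+P;b=b+P@c
    return np.linalg.solve(A,b)
E
python3 - <<'E'
from h import *
np.set_printoptions(precision=4,suppress=True)
s=state();print(s['tool_pos'],s['tool_rot'],s['time'])
ims=[]
for n in('scene','top'):
    f=grab_frame(n);ims.append(f['pixels']);save(f,n+'0.png')
    c,_=ray(f,256,192);print(n,c,f['mtx'][0,0])
    for t in('gauge','foot_button','foot_face','lever_knob','lever_pointer','mark_blue','mark_green','mark_red','small_pineapple','medium_pineapple','large_pineapple'):
        try:
            r=spotter.outline_of(f,t)
            for q in r[:2]:
                ys,xs=np.nonzero(q['region']);print(t,round(q['conf'],2),q['extent'],xs.mean().round(1),ys.mean().round(1))
        except Exception as e: print(t,e)
E
```

```text
[ 0.2035 -0.5903  0.2491] [-0.001   0.9863  0.1651 -0.    ] 0.0
scene [-0.1285  0.5833  1.1734] 384.632508461269
gauge 0.58 [180.6, 188.6, 248.8, 274.0] 205.2 223.2
foot_button 0.95 [187.8, 193.7, 230.3, 230.7] 208.4 212.5
foot_button 0.65 [274.7, 163.4, 312.8, 178.8] 295.9 170.2
foot_face 0.89 [185.9, 196.8, 227.6, 230.5] 207.4 212.0
foot_face 0.61 [267.7, 167.1, 321.0, 205.6] 292.2 182.4
lever_pointer 0.7 [276.9, 164.1, 311.7, 177.6] 294.7 169.6
mark_blue 0.67 [268.3, 166.9, 323.2, 204.8] 292.1 182.0
mark_green 0.87 [262.9, 160.3, 321.0, 202.2] 291.9 182.1
mark_red 0.65 [265.2, 161.7, 319.2, 202.7] 292.0 182.0
medium_pineapple 0.97 [203.0, 228.8, 233.9, 253.4] 219.4 241.3
medium_pineapple 0.16 [272.7, 164.6, 313.9, 174.4] 295.1 169.7
large_pineapple 0.56 [180.6, 185.6, 245.4, 272.5] 205.4 222.0
large_pineapple 0.55 [143.5, 237.3, 178.3, 273.2] 162.5 253.9
top [0.4214 0.0613 1.2872] 420.97532786092273
gauge 0.73 [293.5, 154.4, 386.6, 215.4] 337.5 187.1
gauge 0.72 [177.3, 147.7, 241.4, 217.0] 207.5 174.7
foot_button 0.89 [192.5, 149.0, 211.0, 203.4] 202.9 181.0
foot_button 0.65 [367.7, 208.8, 398.9, 231.7] 381.4 218.7
foot_face 0.64 [193.1, 147.6, 215.3, 205.6] 202.8 179.8
lever_knob 0.81 [333.8, 157.7, 365.6, 198.7] 346.7 175.9
lever_knob 0.64 [193.7, 181.1, 228.3, 211.7] 211.9 196.1
lever_pointer 0.9 [331.6, 157.3, 364.7, 200.5] 347.9 177.7
mark_blue 0.63 [289.3, 150.2, 389.0, 218.9] 337.5 186.9
mark_green 0.68 [291.1, 150.8, 384.6, 218.6] 337.4 187.0
mark_red 0.6 [290.1, 151.5, 387.8, 219.3] 337.4 187.2
small_pineapple 0.68 [365.8, 206.4, 397.8, 230.4] 381.4 218.5
small_pineapple 0.2 [124.9, 150.6, 163.9, 193.1] 143.8 170.8
medium_pineapple 0.61 [198.7, 184.6, 228.0, 212.2] 214.3 196.1
large_pineapple 0.82 [125.5, 152.0, 165.0, 192.8] 144.1 171.0
large_pineapple 0.71 [289.5, 149.4, 386.7, 214.5] 337.2 187.1
```

```bash
python3 -c "
import cv2
for n in('scene0','top0'):
    a=cv2.imread('pics/'+n+'.png');cv2.imwrite('pics/'+n+'b.png',cv2.resize(a,(800,600),interpolation=cv2.INTER_CUBIC))"
```

```text
(no output)
```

View pics/scene0b.png

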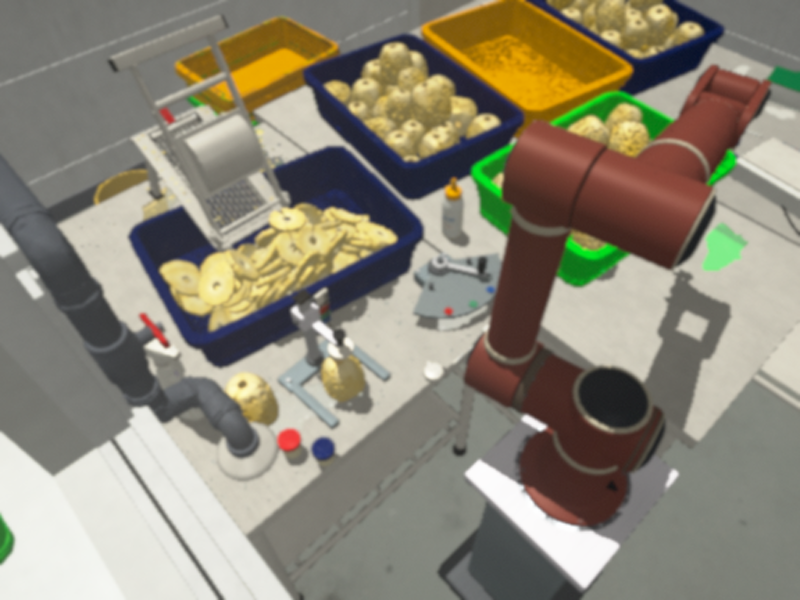

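View pics/top0b.png

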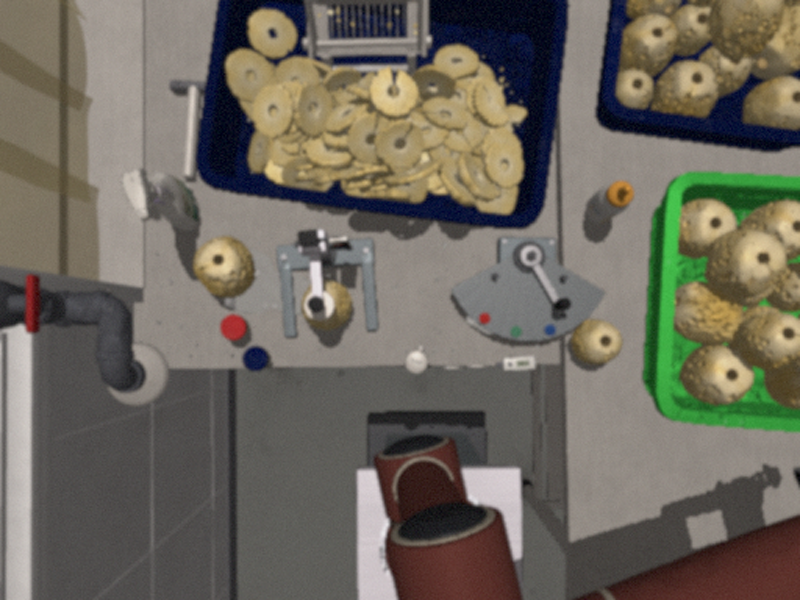

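The top view shows the gauge with its button near (202,194), the lever pivot near (339,164), the knob near (360,194), the small pineapple close to the knob at (381,219) and the large one at (144,171). The pineapple under the gauge is probably the medium one. Next I'll view enlarged crops to measure the positions.

```bash
python3 -c "
import cv2,numpy as np
a=cv2.imread('pics/top0.png');b=cv2.imread('pics/scene0.png')
f=lambda i,x,y,w,h,k:cv2.resize(i[y:y+h,x:x+w],None,fx=k,fy=k,interpolation=cv2.INTER_CUBIC)
cv2.imwrite('pics/c1.png',np.vstack([np.hstack([f(a,170,140,80,60+20,5),f(a,284,145,80,80,5)]),]))
c=np.hstack([f(b,175,180,80,100,5),f(b,255,150,80,100,5)]);cv2.imwrite('pics/c2.png',c)"
```

```text
(no output)
```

View pics/c1.png

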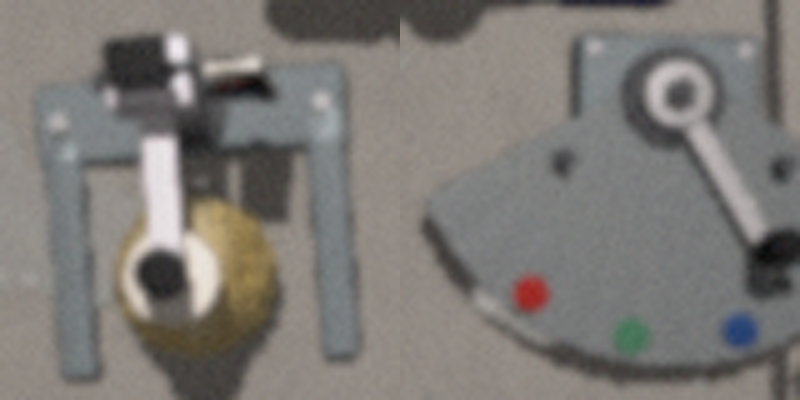

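View pics/c2.png

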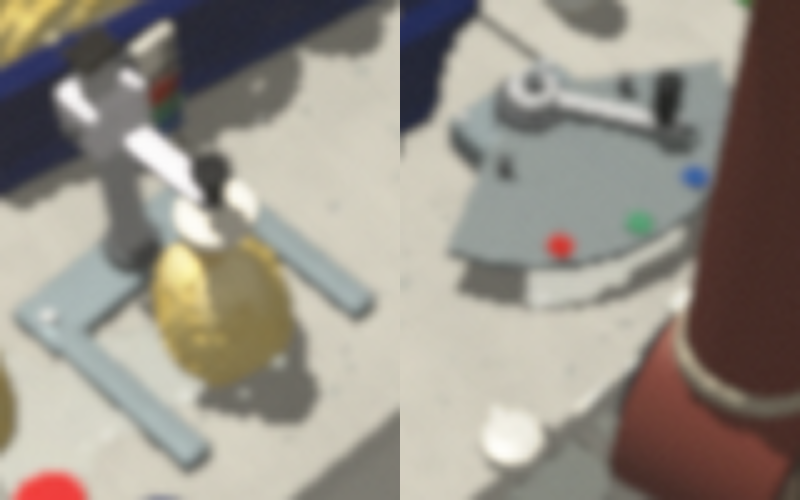

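Measured pixels: button top at top (201.8,193.8) and scene (217.4,212.4). On the quadrant the marks are red (310.2,203.8), green (330.2,212.2) and blue (352,211), with the hub at (340,163.6).

```bash
python3 - <<'E'
from h import *
from scipy.optimize import least_squares
np.set_printoptions(precision=4,suppress=True)
f=grab_frame('top');g=grab_frame('scene')
a=onz(f,201.8,193.8,.221);b=onz(g,217.4,212.4,.221)
print('button',a,b,tri([ray(f,201.8,193.8),ray(g,217.4,212.4)]))
# gauge arm-ends: base inner corner/top z .014
for n,uv in dict(armL=(186,215),armR=(238.5,210.5),boltL=(181.5,164.5),boltR=(234.2,160)).items(): print(n,onz(f,*uv,.014))
M=np.array([onz(f,*uv,.044)[:2] for uv in((352,211),(330.2,212.2),(310.2,203.8))])
M2=np.array([onz(g,u,v,.044)[:2] for u,v in((255+294/5,150+177/5),(255+239/5,150+223/5),(255+160/5,150+245/5))])
print('marks top',M,'scene',M2)
A=np.array([.6,1.05,1.5]);M=(M+M2)/2
r=lambda p:(p[:2]+.143*np.c_[np.cos(p[2]-A),np.sin(p[2]-A)]-M).ravel()
s=least_squares(r,[.45,-.15,-2.]);p=s.x
if 1: print('pivot,th0',p,s.fun)
print('hub',onz(f,340,163.6,.06),onz(g,255+130/5,150+88/5,.06))
for q in(0,.6,1.05,1.5,1.8): print(q,p[:2]+.105*np.array([np.cos(p[2]-q),np.sin(p[2]-q)]))
print('knob top',onz(f,359.5,194,.111), 'scene',onz(g,255+268/5,150+78/5,.111))
for uv,z in(((381.4,218.6),.045),((144,171),.064)): print('pine',onz(f,*uv,z))
q=(596/1.5625,341/1.5625);print('small core',onz(f,*q,.089))
E
```

```text
button [0.4664 0.2044 0.221 ] [0.4581 0.2069 0.221 ] [0.4655 0.2043 0.2112]
armL [0.4115 0.2807 0.014 ]
armR [0.423  0.1215 0.014 ]
boltL [0.5651 0.2932 0.014 ]
boltR [0.5765 0.1327 0.014 ]
marks top [[ 0.4171 -0.2141]
 [ 0.4144 -0.15  ]
 [ 0.44   -0.0917]] scene [[ 0.4131 -0.2116]
 [ 0.4114 -0.1481]
 [ 0.4374 -0.0901]]
pivot,th0 [ 0.5533 -0.1763 -2.2826] [-0.     -0.0001 -0.     -0.0001  0.      0.0001]
hub [ 0.5558 -0.1786  0.06  ] [ 0.5537 -0.1749  0.06  ]
0 [ 0.4847 -0.2558]
0.6 [ 0.4518 -0.2032]
1.05 [ 0.4502 -0.1563]
1.5 [ 0.4692 -0.1135]
1.8 [ 0.4915 -0.0914]
knob top [ 0.4644 -0.2211  0.111 ] scene [ 0.4587 -0.2225  0.111 ]
pine [ 0.3937 -0.2996  0.045 ]
pine [0.542 0.394 0.064]
small core [ 0.3957 -0.2869  0.089 ]
```

>>> {"api": "apply_moves", "payload": {
  "series": [
    {"dx": 370,"dy": -285,"dz": -50,"jaw": 1},
    {"dx": 370,"dy": -285,"dz": -50,"jaw": 1},
    {"dx": 370,"dy": -285,"dz": -50,"jaw": 1},
    {"dx": 370,"dy": -285,"dz": -50,"jaw": 1},
    {"dx": 370,"dy": -285,"dz": -50,"jaw": 1}
  ]
}}

```text
invalid input at $.series[0]: expected keys jaw, dx, dy, dz, turn
```

>>> {"api": "apply_moves", "payload": {
  "series": [
    {"dx": 370,"dy": -285,"dz": -50,"turn": 0,"jaw": 1},
    {"dx": 370,"dy": -285,"dz": -50,"turn": 0,"jaw": 1},
    {"dx": 370,"dy": -285,"dz": -50,"turn": 0,"jaw": 1},
    {"dx": 370,"dy": -285,"dz": -50,"turn": 0,"jaw": 1},
    {"dx": 370,"dy": -285,"dz": -50,"turn": 0,"jaw": 1}
  ]
}}

```text
time: 1.72
tool_pos: [0.3182, -0.4163, 0.2728]
tool_rot: [0.0, 0.986, 0.165, 0.0]
contact_force: [0.7, -0.4, 0.3]
gripper_width: 0.299
grasp_force: 0.0
```

>>> {"api": "apply_moves", "payload": {
  "series": [
    {"dx": 340,"dy": -540,"dz": -50,"turn": 0,"jaw": 1},
    {"dx": 340,"dy": -540,"dz": -50,"turn": 0,"jaw": 1},
    {"dx": 340,"dy": -540,"dz": -50,"turn": 0,"jaw": 1},
    {"dx": 340,"dy": -540,"dz": -50,"turn": 0,"jaw": 1},
    {"dx": 340,"dy": -540,"dz": -50,"turn": 0,"jaw": 1}
  ]
}}

```text
time: 2.13
tool_pos: [0.3649, -0.2138, 0.2891]
tool_rot: [0.0, 0.986, 0.165, 0.0]
contact_force: [1.3, 0.4, -0.8]
gripper_width: 0.0
grasp_force: 0.0
```

>>> {"api": "apply_moves", "payload": {
  "series": [
    {"dx": 240,"dy": -380,"dz": -20,"turn": 0,"jaw": 1},
    {"dx": 240,"dy": -380,"dz": -20,"turn": 0,"jaw": 1},
    {"dx": 240,"dy": -380,"dz": -20,"turn": 0,"jaw": 1},
    {"dx": 240,"dy": -380,"dz": -20,"turn": 0,"jaw": 1},
    {"dx": 240,"dy": -380,"dz": -20,"turn": 0,"jaw": 1}
  ]
}}

```text
time: 2.55
tool_pos: [0.4126, -0.0111, 0.2986]
tool_rot: [0.0, 0.986, 0.165, 0.001]
contact_force: [1.8, -0.6, 0.0]
gripper_width: -0.004
grasp_force: 0.0
```

>>> {"api": "apply_moves", "payload": {
  "series": [
    {"dx": 115,"dy": -180,"dz": 0,"turn": 0,"jaw": 1},
    {"dx": 115,"dy": -180,"dz": 0,"turn": 0,"jaw": 1},
    {"dx": 115,"dy": -180,"dz": 0,"turn": 0,"jaw": 1},
    {"dx": 115,"dy": -180,"dz": 0,"turn": 0,"jaw": 1},
    {"dx": 115,"dy": -180,"dz": 0,"turn": 0,"jaw": 1}
  ]
}}

```text
time: 2.97
tool_pos: [0.4615, 0.1918, 0.2984]
tool_rot: [0.0, 0.986, 0.165, 0.001]
contact_force: [-0.1, -1.1, -0.4]
gripper_width: 0.0
grasp_force: 0.0
```

>>> {"api": "apply_moves", "payload": {
  "series": [
    {"dx": 0,"dy": 0,"dz": 0,"turn": 0,"jaw": 1},
    {"dx": 0,"dy": 0,"dz": 0,"turn": 0,"jaw": 1}
  ]
}}

```text
time: 3.13
tool_pos: [0.4613, 0.1912, 0.2976]
tool_rot: [0.0, 0.986, 0.167, -0.001]
contact_force: [-0.4, -0.7, -0.4]
gripper_width: -0.0
grasp_force: 0.0
```

>>> {"api": "apply_moves", "payload": {
  "series": [
    {"dx": 7.5,"dy": -12.5,"dz": 20,"turn": 0,"jaw": 1},
    {"dx": 7.5,"dy": -12.5,"dz": 45,"turn": 0,"jaw": 1},
    {"dx": 7.5,"dy": -12.5,"dz": 45,"turn": 0,"jaw": 1},
    {"dx": 7.5,"dy": -12.5,"dz": 45,"turn": 0,"jaw": 1}
  ]
}}

```text
time: 3.47
tool_pos: [0.4637, 0.2024, 0.2517]
tool_rot: [0.0, 0.986, 0.164, -0.002]
contact_force: [0.4, -1.2, 0.1]
gripper_width: 0.001
grasp_force: 0.0
```

```bash
python3 - <<'E'
from h import *
w=grab_frame('wrist');g=grab_frame('scene')
s=state();p=s['tool_pos'];print(p,proj(w,[.464,.2053,.221]),proj(w,p+[0,0,-.019]),proj(g,p+[0,0,-.019]))
a=cv2.resize(w['pixels'],(400,300));b=cv2.resize(g['pixels'][180:255,168:268],(400,300),interpolation=cv2.INTER_CUBIC)
cv2.imwrite('pics/w1.png',np.hstack([a,b])[:,:,::-1])
E
```

```text
[0.46512826 0.20282769 0.25451025] [254.69928836 236.75090699] [259.76050882 249.44321666] [216.56698136 207.47899852]
```

View pics/w1.png

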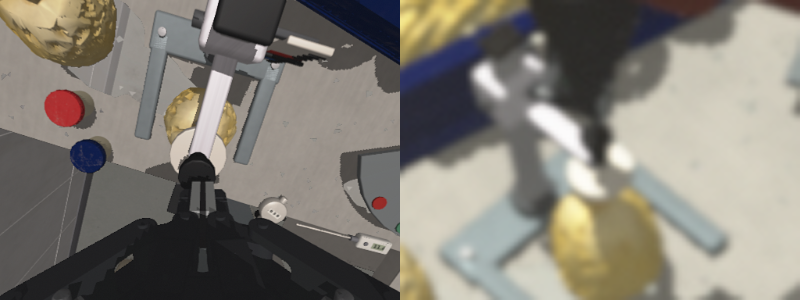

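```bash
python3 - <<'E'
from h import *
w=grab_frame('wrist')
im=w['pixels'][150:270,190:310].copy();im=cv2.resize(im,(600,600),interpolation=cv2.INTER_CUBIC)
for c,col in(((.464,.2053),(255,0,0)),((.475,.205),(0,255,0))):
    for z,k in((.221,2),(.193,1)):
        pts=[(proj(w,[c[0]+.014*np.cos(t),c[1]+.014*np.sin(t),z])-[190,150])*5 for t in np.linspace(0,6.28,40)]
        cv2.polylines(im,[np.int32(pts)],True,col,k)
cv2.imwrite('pics/w2.png',im[:,:,::-1])
E
```

```text
(no output)
```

View pics/w2.png

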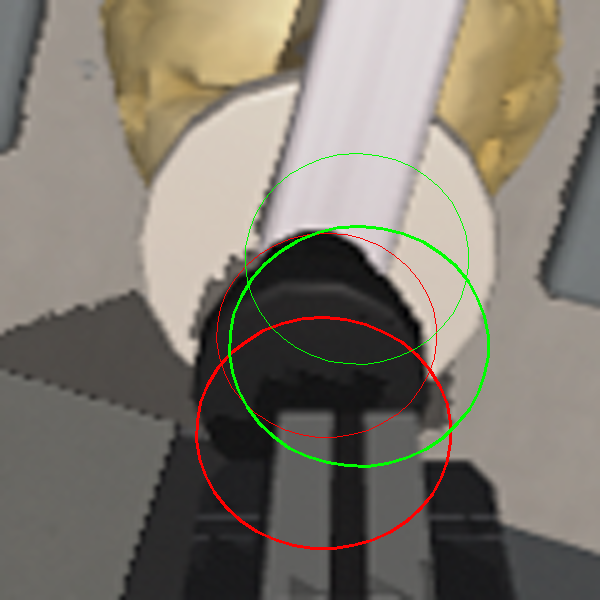

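The overlay shows the button top slightly up of my red estimate, so its centre is about (0.467, 0.206). The fingertips are over it. I'll press down now.

>>> {"api": "apply_moves", "payload": {
  "series": [
    {"dx": 3,"dy": -2,"dz": 5,"turn": 0,"jaw": 1},
    {"dx": 3,"dy": -2,"dz": 10,"turn": 0,"jaw": 1},
    {"dx": 3,"dy": -2,"dz": 14,"turn": 0,"jaw": 1},
    {"dx": 3,"dy": -2,"dz": 18,"turn": 0,"jaw": 1},
    {"dx": 3,"dy": -2,"dz": 22,"turn": 0,"jaw": 1}
  ]
}}

```text
time: 4.03
tool_pos: [0.4667, 0.2065, 0.2307]
tool_rot: [0.0, 0.986, 0.165, -0.0]
contact_force: [-0.2, -1.1, 2.7]
gripper_width: 0.006
grasp_force: 1.5
```

>>> {"api": "apply_moves", "payload": {
  "series": [
    {"dx": 0,"dy": 0,"dz": 4,"turn": 0,"jaw": 1},
    {"dx": 0,"dy": 0,"dz": 8,"turn": 0,"jaw": 1},
    {"dx": 0,"dy": 0,"dz": 12,"turn": 0,"jaw": 1}
  ]
}}

```text
time: 4.28
tool_pos: [0.4667, 0.2065, 0.219]
tool_rot: [0.0, 0.986, 0.165, -0.0]
contact_force: [-1.1, -0.1, 2.8]
gripper_width: -0.001
grasp_force: 1.5
```

>>> {"api": "apply_moves", "payload": {
  "series": [
    {"dx": 0,"dy": 0,"dz": 3,"turn": 0,"jaw": 1},
    {"dx": 0,"dy": 0,"dz": 6,"turn": 0,"jaw": 1},
    {"dx": 0,"dy": 0,"dz": 9,"turn": 0,"jaw": 1},
    {"dx": 0,"dy": 0,"dz": 12,"turn": 0,"jaw": 1}
  ]
}}

```text
time: 4.62
tool_pos: [0.4667, 0.2065, 0.2068]
tool_rot: [0.0, 0.986, 0.165, -0.0]
contact_force: [-1.1, -1.6, 2.4]
gripper_width: -0.001
grasp_force: 1.5
```

>>> {"api": "apply_moves", "payload": {
  "series": [
    {"dx": 0,"dy": 0,"dz": 2,"turn": 0,"jaw": 1},
    {"dx": 0,"dy": 0,"dz": 4,"turn": 0,"jaw": 1},
    {"dx": 0,"dy": 0,"dz": 6,"turn": 0,"jaw": 1}
  ]
}}

```text
time: 4.87
tool_pos: [0.4667, 0.2065, 0.2008]
tool_rot: [0.0, 0.986, 0.165, -0.0]
contact_force: [-1.6, -1.4, 2.6]
gripper_width: 0.002
grasp_force: 1.4
```

>>> {"api": "apply_moves", "payload": {
  "series": [
    {"dx": 0,"dy": 0,"dz": 2.5,"turn": 0,"jaw": 1},
    {"dx": 0,"dy": 0,"dz": 5,"turn": 0,"jaw": 1},
    {"dx": 0,"dy": 0,"dz": 7.5,"turn": 0,"jaw": 1},
    {"dx": 0,"dy": 0,"dz": 10,"turn": 0,"jaw": 1},
    {"dx": 0,"dy": 0,"dz": 12,"turn": 0,"jaw": 1}
  ]
}}

```text
time: 5.28
tool_pos: [0.4668, 0.2065, 0.1887]
tool_rot: [-0.0, 0.986, 0.165, -0.0]
contact_force: [-1.2, -1.0, 2.5]
gripper_width: 0.001
grasp_force: 1.4
```

>>> {"api": "apply_moves", "payload": {
  "series": [
    {"dx": 0,"dy": 0,"dz": 1,"turn": 0,"jaw": 1},
    {"dx": 0,"dy": 0,"dz": 2,"turn": 0,"jaw": 1},
    {"dx": 0,"dy": 0,"dz": 3,"turn": 0,"jaw": 1}
  ]
}}

```text
time: 5.53
tool_pos: [0.4668, 0.2065, 0.186]
tool_rot: [-0.0, 0.986, 0.165, -0.0]
contact_force: [-1.3, -1.6, 2.5]
gripper_width: 0.001
grasp_force: 1.4
```

>>> {"api": "apply_moves", "payload": {
  "series": [
    {"dx": 0,"dy": 0,"dz": 1,"turn": 0,"jaw": 1},
    {"dx": 0,"dy": 0,"dz": 2,"turn": 0,"jaw": 1}
  ]
}}

```text
time: 5.7
tool_pos: [0.4668, 0.2065, 0.184]
tool_rot: [0.0, 0.986, 0.165, 0.0]
contact_force: [-1.7, -1.3, 3.4]
gripper_width: -0.001
grasp_force: 1.4
```

>>> {"api": "apply_moves", "payload": {
  "series": [
    {"dx": 0,"dy": 0,"dz": 0.5,"turn": 0,"jaw": 1},
    {"dx": 0,"dy": 0,"dz": 1,"turn": 0,"jaw": 1}
  ]
}}

```text
time: 5.87
tool_pos: [0.4668, 0.2065, 0.183]
tool_rot: [-0.0, 0.986, 0.165, -0.0]
contact_force: [-1.7, -1.0, 2.6]
gripper_width: 0.002
grasp_force: 1.4
```

>>> {"api": "apply_moves", "payload": {
  "series": [
    {"dx": 0,"dy": 0,"dz": 0.5,"turn": 0,"jaw": 1},
    {"dx": 0,"dy": 0,"dz": 1,"turn": 0,"jaw": 1}
  ]
}}

```text
time: 6.03
tool_pos: [0.4668, 0.2065, 0.1826]
tool_rot: [0.0, 0.986, 0.165, -0.0]
contact_force: [-3.6, -1.6, 8.0]
gripper_width: -0.003
grasp_force: 3.8
```

The force rose to 8 N at a foot height of about 107 mm, so the foot is resting on the medium pineapple and the band is green. Lifting off.

>>> {"api": "apply_moves", "payload": {
  "series": [
    {"dx": 0,"dy": 0,"dz": -3,"turn": 0,"jaw": 1},
    {"dx": 0,"dy": 0,"dz": -15,"turn": 0,"jaw": 1},
    {"dx": 0,"dy": 0,"dz": -45,"turn": 0,"jaw": 1},
    {"dx": 0,"dy": 0,"dz": -85,"turn": 0,"jaw": 1},
    {"dx": 0,"dy": 0,"dz": -105,"turn": 0,"jaw": 1}
  ]
}}

```text
time: 6.45
tool_pos: [0.468, 0.2069, 0.2921]
tool_rot: [-0.0, 0.986, 0.165, 0.003]
contact_force: [0.3, 0.7, 1.6]
gripper_width: 0.002
grasp_force: 0.0
```

>>> {"api": "apply_moves", "payload": {
  "series": [
    {"dx": -144,"dy": 403,"dz": 0,"turn": 0,"jaw": 0.4},
    {"dx": -144,"dy": 403,"dz": 0,"turn": 0,"jaw": 0.4},
    {"dx": -144,"dy": 403,"dz": 0,"turn": 0,"jaw": 0.4},
    {"dx": -144,"dy": 403,"dz": 0,"turn": 0,"jaw": 0.4},
    {"dx": -144,"dy": 403,"dz": 0,"turn": 0,"jaw": 0.4}
  ]
}}

```text
time: 6.87
tool_pos: [0.4642, -0.0034, 0.288]
tool_rot: [0.0, 0.986, 0.166, 0.001]
contact_force: [0.8, -0.0, -0.4]
gripper_width: 0.595
grasp_force: 0.0
```

```bash
python3 - <<'E'
from h import *
s=state();print(s['tool_pos'],s['time'],s['gripper_width'])
g=grab_frame('scene');t=grab_frame('top')
f=lambda i,x,y,w,h,k:cv2.resize(i['pixels'][y:y+h,x:x+w],(400,400),interpolation=cv2.INTER_CUBIC)
cv2.imwrite('pics/m.png',np.hstack([f(g,175,180,80,80,5),f(t,170,140,80,80,5)])[:,:,::-1])
E
```

```text
[ 0.46419809 -0.00341422  0.28796008] 6.8667 0.5948088218820595
```

View pics/m.png

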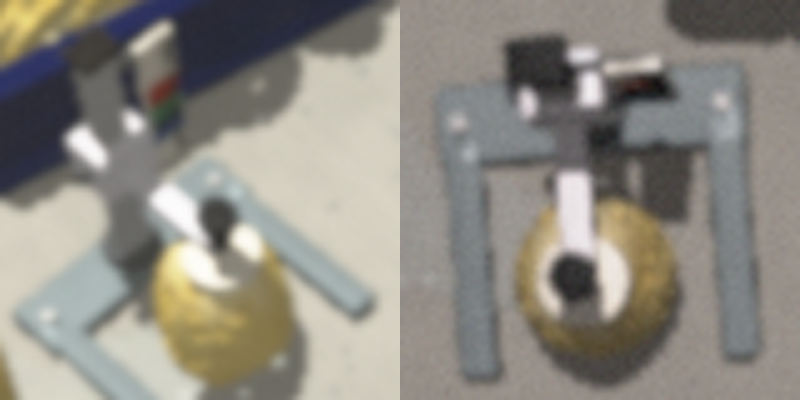

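The foot now sits on the pineapple top, lower than before, and the pineapple stands where it was. On to the lever knob.

>>> {"api": "apply_moves", "payload": {
  "series": [
    {"dx": -72,"dy": 205,"dz": 0,"turn": 0,"jaw": 0.4},
    {"dx": -72,"dy": 205,"dz": 40,"turn": 0,"jaw": 0.4},
    {"dx": -72,"dy": 205,"dz": 80,"turn": 0,"jaw": 0.4},
    {"dx": -72,"dy": 205,"dz": 110,"turn": 0,"jaw": 0.4},
    {"dx": -72,"dy": 205,"dz": 110,"turn": 0,"jaw": 0.4}
  ]
}}

```text
time: 7.38
tool_pos: [0.4641, -0.1866, 0.206]
tool_rot: [0.001, 0.986, 0.165, 0.002]
contact_force: [0.8, 0.4, 0.1]
gripper_width: 0.601
grasp_force: 0.0
```

>>> {"api": "apply_moves", "payload": {
  "series": [
    {"dx": 0,"dy": 0,"dz": 0,"turn": 0,"jaw": 0.4},
    {"dx": 0,"dy": 0,"dz": 0,"turn": 0,"jaw": 0.4}
  ]
}}

```text
time: 7.55
tool_pos: [0.4625, -0.1852, 0.2034]
tool_rot: [-0.001, 0.986, 0.164, -0.001]
contact_force: [0.7, 0.4, 0.0]
gripper_width: 0.6
grasp_force: 0.0
```

```bash
python3 - <<'E'
from h import *
w=grab_frame('wrist');s=state();p=s['tool_pos'];print(p,s['time'])
im=w['pixels'].copy()
for q,col in((.35,(255,0,0)),(.4,(0,255,0)),(.45,(0,0,255))):
    c=np.array([.5533,-.1763])+.105*np.array([np.cos(-2.2826-q),np.sin(-2.2826-q)]);print(q,c)
    cv2.circle(im,tuple(np.int32(proj(w,[*c,.111]))),3,col,-1)
cv2.circle(im,tuple(np.int32(proj(w,p+[0,0,-.019]))),3,(255,0,255),-1)
cv2.imwrite('pics/k.png',im[:,:,::-1])
E
```

```text
[ 0.46344779 -0.18478629  0.20507431] 7.6
0.35 [ 0.46161024 -0.22746627]
0.4 [ 0.45916758 -0.22281975]
0.45 [ 0.4569602  -0.21805695]
```

View pics/k.png

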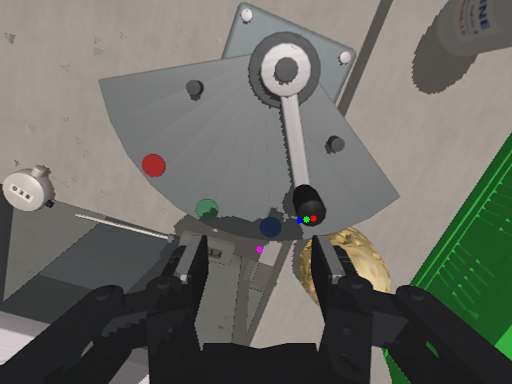

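The knob top is at pixel (313,211), which puts the lever near 0.36 rad with the knob at about (0.464, -0.226). The fingers will clear the small pineapple.

>>> {"api": "apply_moves", "payload": {
  "series": [
    {"dx": -12,"dy": 39,"dz": 0,"turn": 0,"jaw": 0.4},
    {"dx": -12,"dy": 39,"dz": 40,"turn": 0,"jaw": 0.4},
    {"dx": -12,"dy": 39,"dz": 75,"turn": 0,"jaw": 0.4},
    {"dx": -12,"dy": 39,"dz": 105,"turn": 0,"jaw": 0.4},
    {"dx": -12,"dy": 39,"dz": 114,"turn": 0,"jaw": 0.4}
  ]
}}

```text
time: 8.02
tool_pos: [0.4633, -0.2232, 0.0879]
tool_rot: [-0.002, 0.986, 0.166, -0.002]
contact_force: [-1.3, 0.0, -0.7]
gripper_width: 0.599
grasp_force: 0.0
```

>>> {"api": "apply_moves", "payload": {
  "series": [
    {"dx": 0,"dy": 0,"dz": 0,"turn": 0,"jaw": 0.6},
    {"dx": 0,"dy": 0,"dz": 0,"turn": 0,"jaw": 0.65}
  ]
}}

```text
time: 8.18
tool_pos: [0.4661, -0.2256, 0.0931]
tool_rot: [0.001, 0.986, 0.166, 0.001]
contact_force: [-0.2, 0.2, 0.4]
gripper_width: 0.355
grasp_force: 0.0
```

>>> {"api": "apply_moves", "payload": {
  "series": [
    {"dx": 0,"dy": 0,"dz": 0,"turn": 0,"jaw": 0.8},
    {"dx": 0,"dy": 0,"dz": 0,"turn": 0,"jaw": 0.8},
    {"dx": 0,"dy": 0,"dz": 0,"turn": 0,"jaw": 0.8}
  ]
}}

```text
time: 8.43
tool_pos: [0.4667, -0.2264, 0.0943]
tool_rot: [0.001, 0.986, 0.165, 0.002]
contact_force: [1.3, 2.8, 6.7]
gripper_width: 0.253
grasp_force: 59.7
```

```bash
python3 - <<'E'
from h import *
np.set_printoptions(precision=4,suppress=True)
from scipy.spatial.transform import Rotation as R
s=state();p=s['tool_pos'];q=s['tool_rot'];M=R.from_quat([*q[1:],q[0]]).as_matrix()
c=np.array([.5533,-.1763]);d=p[:2]-c
th=(-2.2826-np.arctan2(d[1],d[0]))%(2*np.pi);print(p,s['gripper_width'],s['grasp_force'],s['contact_force'],th,np.hypot(*d))
for a in np.linspace(th,1.05,11)[1:]:
    t=np.r_[c+.105*np.array([np.cos(-2.2826-a),np.sin(-2.2826-a)]),p[2]]
    print(a.round(3),(M.T@(t-p)*1000).round(1))
E
```

```text
[ 0.4667 -0.2264  0.0943] 0.2528660320008891 59.66726319689769 [1.316  2.8062 6.7253] 0.3343975715741778 0.10003175313282983
0.406 [-6.  -6.5 -0. ]
0.478 [ -6.7 -14.   -0.1]
0.549 [ -6.8 -21.5  -0.1]
0.621 [ -6.4 -29.   -0.1]
0.692 [ -5.4 -36.4  -0.1]
0.764 [ -3.9 -43.8  -0.2]
0.835 [ -1.9 -51.   -0.2]
0.907 [  0.7 -58.1  -0.2]
0.978 [  3.7 -65.   -0.2]
1.05 [  7.2 -71.6  -0.2]
```

>>> {"api": "apply_moves", "payload": {
  "series": [
    {"dx": -1.1,"dy": -7.1,"dz": 0,"turn": 0.072,"jaw": 0.8},
    {"dx": -1.8,"dy": -14.2,"dz": 0,"turn": 0.143,"jaw": 0.8},
    {"dx": -1.9,"dy": -21.3,"dz": 0,"turn": 0.215,"jaw": 0.8},
    {"dx": -1.5,"dy": -28.5,"dz": 0,"turn": 0.286,"jaw": 0.8},
    {"dx": -0.6,"dy": -35.6,"dz": 0,"turn": 0.358,"jaw": 0.8}
  ]
}}

```text
time: 8.85
tool_pos: [0.4543, -0.193, 0.0943]
tool_rot: [0.001, 1.0, -0.014, 0.002]
contact_force: [0.6, 3.1, 7.1]
gripper_width: 0.251
grasp_force: 59.8
```

>>> {"api": "apply_moves", "payload": {
  "series": [
    {"dx": -1.1,"dy": -7.1,"dz": 0,"turn": 0.072,"jaw": 0.8},
    {"dx": -1.8,"dy": -14.2,"dz": 0,"turn": 0.143,"jaw": 0.8},
    {"dx": -1.9,"dy": -21.3,"dz": 0,"turn": 0.215,"jaw": 0.8},
    {"dx": -1.5,"dy": -28.5,"dz": 0,"turn": 0.286,"jaw": 0.8},
    {"dx": -0.6,"dy": -35.6,"dz": 0,"turn": 0.358,"jaw": 0.8}
  ]
}}

```text
time: 9.27
tool_pos: [0.4542, -0.157, 0.0943]
tool_rot: [0.0, 0.981, -0.192, 0.002]
contact_force: [-2.3, 3.4, 8.5]
gripper_width: 0.25
grasp_force: 60.1
```

```bash
cat > a.py <<'E'
from h import *
s=state();p=s['tool_pos'];q=s['tool_rot']
c=np.array([.5533,-.1763]);d=p[:2]-c
print(p,q,s['time'],s['contact_force'],'th',(-2.2826-np.arctan2(d[1],d[0]))%(2*np.pi),np.hypot(*d))
E
python3 a.py
```

```text
[ 0.45421057 -0.15697029  0.09429114] [ 4.53896354e-04  9.81414881e-01 -1.91890845e-01  1.59041816e-03] 9.2667 [-2.34823528  3.37024088  8.45141295] th 1.0516466008997662 0.10095717861942141
```

>>> {"api": "apply_moves", "payload": {
  "series": [
    {"dx": 0,"dy": 0,"dz": 0,"turn": 0,"jaw": 0.4},
    {"dx": 0,"dy": 0,"dz": 0,"turn": 0,"jaw": 0.4},
    {"dx": 0,"dy": 0,"dz": 0,"turn": 0,"jaw": 0.4}
  ]
}}

```text
time: 9.52
tool_pos: [0.453, -0.1572, 0.0917]
tool_rot: [0.0, 0.982, -0.19, 0.0]
contact_force: [-0.3, 0.1, 0.5]
gripper_width: 0.598
grasp_force: 0.0
```

>>> {"api": "apply_moves", "payload": {
  "series": [
    {"dx": 0,"dy": 0,"dz": -20,"turn": 0,"jaw": 0.4},
    {"dx": 0,"dy": 0,"dz": -60,"turn": 0,"jaw": 0.4},
    {"dx": 0,"dy": 0,"dz": -100,"turn": 0,"jaw": 0.4},
    {"dx": 0,"dy": 0,"dz": -120,"turn": 0,"jaw": 0.4},
    {"dx": 0,"dy": 0,"dz": -120,"turn": 0,"jaw": 0.4}
  ]
}}

```text
time: 9.93
tool_pos: [0.4556, -0.1589, 0.218]
tool_rot: [0.002, 0.982, -0.191, 0.006]
contact_force: [0.9, 0.1, 0.4]
gripper_width: 0.601
grasp_force: 0.0
```

```bash
python3 - <<'E'
from h import *
w=grab_frame('wrist');t=grab_frame('top');im=w['pixels'].copy()
for q,col in((1.0,(255,0,0)),(1.05,(255,255,0)),(1.1,(0,0,255))):
    for r,z in((.132,.052),(.105,.111)):
        c=np.array([.5533,-.1763])+r*np.array([np.cos(-2.2826-q),np.sin(-2.2826-q)])
        cv2.circle(im,tuple(np.int32(proj(w,[*c,z]))),1,col,-1)
a=cv2.resize(im[0:300,100:400],(600,600))
b=cv2.resize(t['pixels'][130:250,110:210],(200,240));b2=cv2.resize(t['pixels'][130:250,300:400],(200,240))
cv2.imwrite('pics/e.png',np.hstack([a,np.vstack([b,b2,np.zeros((120,200,3),np.uint8)])])[:,:,::-1])
E
```

```text
(no output)
```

View pics/e.png

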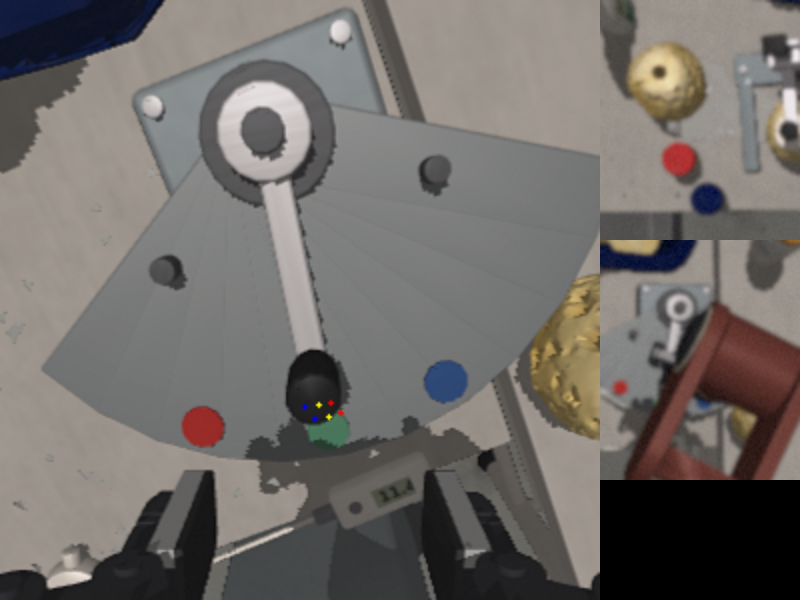

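The lever arm's line runs through the knob to the green mark at (328,430). The small pineapple is undisturbed and the gripper is clear.

```bash
python3 -c "
from plant import ticket;print(ticket.job_done())"
```

```text
the job is handed in; nothing more can be done
None
```

I lowered the gauge foot onto the pineapple until it rested at about 107 mm, which is the medium fruit and the green band. I then swung the size lever to the green mark, released it and handed the job in; the colour comes from the foot height, as I did not read the gauge pointer itself, and the knob hid the lever pointer, so its position is judged from the lever arm's line.

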